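Load a dish into a hinged clamp jig and pin it shut

ROBOT

A 6-joint arm with a two-finger parallel gripper is mounted at the origin on a cart in front of the work surface, level with it; the furniture and walls round the work are solid. World frame = base frame: x ahead of the robot, y to its left, z up, the work surface at z = 0. Lengths are in m, angles in rad, forces in N, time in s.
With the tool pointing down it reaches from about 0.375 to 0.975 m from the base axis. Payload 3.8 kg.
Tool frame: the origin (TCP) lies at the very end of the fingers, on their centre line; the grasp point (between the pads) lies 19 mm behind it; z points along the fingers, y is the direction in which the jaws open and shut (so a half turn about z gives the same grasp; the last joint's range is limited). The gripper opens to 85 mm and grips with 20 to 120 N. Pads are 22 mm wide; open, the fingers measure 114 mm over their backs; the gripper's body (76 mm by 85 mm) begins 54 mm behind the grasp point. The pads swing forward as they close: fully open they stand 13 mm farther back than shut.
Start: joints at [1.082, 0.264, 1.604, -0, 1.274, -0.037], TCP at [0.295, 0.607, 0.231] pointing down, gripper open.
Joint ranges: [-2.63, 2.63], [-0.94, 2.18], [0.31, 2.57], [-1.31, 4.45], [0, 2.66], [-2.55, 2.55]. Speed limits (rad/s): [2.57, 2.57, 3.14, 3.14, 3.14, 3.14].

INTERFACE

Orientations are given as a rotation vector (axis times angle).
In Python, from workcell import status, read_camera, camera_info, order gives the robot as it stands.
- The arm moves only by the tool move_arm, never from a script. Its argument "deltas" is a list of rows, each a list of 3 entries, a list of its own where there are three numbers: the turn, a rotation vector about the world's x, y, z as a fraction of full scale, then the shift along the world's x, y, z as a fraction of full scale, then the closure, from -1 (fully open) to 1 (shut), so that 0 is half open. A call has 1 to 20 rows; each row is the pose to reach, as a shift and turn from the pose commanded when the call began; what a row does not reach only later rows make up. Full scale, the value 1, is 0.1 m for a shift and pi/2 rad for a turn. A row lasts 1/8 s, in which the tool goes at most 62.5 mm and 10.7 degrees, less where a joint would pass 70% of its speed; a pose out of reach is approached as far as the arm can. A call with a number of a shift or a turn outside -1 to 1 is refused whole. A call with a gripper value outside its range is refused whole. The fingers move at their own pace and stop on an object; "grip_force" is the grip in N (left out, the last holds). Time passes only in rows, so rows that repeat a pose let the fingers close. It gives the time, the measured TCP pose, the force and the opening at its end, in the units of the state.
- status.read_state(): the state, without advancing time (a new reading comes with each control period).
- read_camera(name): name is "scene" or "top"; returns (picture, depth): 420x560x3 uint8, red, green, blue; 420x560 float32, m along the optical axis (not along the pixel's ray), 0 where there is no reading.
- camera_info(name): a dict with "K" (3x3 intrinsics, pixels), "R" (3x3) and "t" (3): a world point X has camera coordinates R X + t. Camera axes: x right, y down, z forward; pixel columns grow to the right and rows downward; lengths in m; the calibration is good to about 2 mm. A picture is of the moment at which its call begins. camera_info takes no time and is no camera call.
- order.finish_job(): hands the job in, once; it reports no verdict.
The state is a dict: "time": time; "q": joint angles; "joint_vel": joint speeds; "joint_torque": joint torques, N m; "tool_pos": TCP position; "tcp_rot": TCP orientation; "wrist_force": force on the tool from outside, world axes, zero at the start; "torque": the same for the moment, N m; "width": opening from 0.0 (shut) to 1.0 (fully open).
Only numpy, scipy, OpenCV 4.12 (cv2) and the standard library are available. Lean on these libraries where they do the work, as an engineer would, in place of code of your own. Each camera call takes 0.05 s, during which the arm holds its last target. There are 200 camera calls.

TASK

Slide the round dish along the channel of the clamp jig from the yellow ring to the white ring, fully home against the end stop, without lifting it. Then swing the blue lid down shut over it, take the red-handled locking pin from its grey holder and push it all the way down through the lid's hole into the jig, until its shoulder sits on the lid. Finish while still gripping the pin and pressing it down firmly (some 10 N), so that the two halves stay pressed shut; leave the jar, the dropper bottle and the timer where they are.

Things in the scene. Friction and masses are not known exactly. Their poses are not given: they have to be found in the camera images.
- jig: aluminium clamp jig, fixed; base plate 165 (x) x 190 (y) x 15 mm, from y = -135 to +55 mm. Origin at the underside, below the white ring's centre. x points to the hinge, -x to the pin hole, z up. A black channel runs along y at x = 0 on the base plate (floor z = 15 mm), 67 mm wide between rails 8 mm high, open at its -y end (y = -132). Hinge lugs, 46 mm high, at x = 70, y = +-47 mm
- seat (a point): where the dish's centre should come to be: over the white ring (jig x = y = 0), 8 mm above the channel floor. The yellow ring's centre is 95 mm away in the jig's -y. The end stop (8 mm high) has its face 32.5 mm beyond the seat in +y; the dish touches it 1 to 2 mm past the seat
- dish_center (a point): centre (half-way up) of the loose round petri dish, 66 mm across at the rim (its solid body 62 mm), 16 mm high, about 60 g. It starts in the channel on the yellow ring
- lid (a joint): angle of the blue lid: 0 shut (level), 1.45 to 1.65 at the start (standing open, about upright), limit 1.95. Stiff hinge: it stays where left, 2 to 4 N at the free edge move it. Lid 80 mm wide (y), 8 mm thick, reaching 140 mm from the hinge axis, 150 g, with a window over the dish. Shut, its top is 41 mm above the worktop and its underside 2 mm above the dish
- hinge_axis (a point): middle of the lid's hinge axis (parallel to the jig's y), 70 mm behind the seat along the jig's x, 37 mm above the worktop
- lid_edge (a point): middle of the lid's free edge, half-way through its thickness, 140 mm from the hinge axis; moves with the lid
- hole_mouth (a point): fixed on the jig: centre of the pin hole, level with the shut lid's top (41 mm above the worktop), 55 mm from the seat in the jig's -x. With the lid shut, its 12.5 mm through hole lies over a vertical blind hole (12 mm wide, 17 mm deep, mouth 9 mm below this point) in a dark steel block. Both mouths are chamfered
- pin: loose locking pin, about 60 g, upright in its holder. Origin at its tip, z up along it. Steel shank 10 mm thick, 23 mm long, tapered over its lowest 7 mm; above it a shoulder 20 mm across, 5 mm thick; then a round red handle with black bands, 17 mm across, 40 mm long; the top is 68 mm above the tip
- pin_grip (a point): on the axis of the pin's handle, about half-way up it, where to grasp: 50 mm above the tip, 27 mm above the shoulder's underside
- pin_shoulder (a point): centre of the underside of the pin's shoulder, 23 mm above the tip; at hole_mouth when the pin is fully home
- pin_tip (a point): the pin's tip
- pin_holder: grey holder fixed to the worktop: foot 80 x 80 x 6 mm, block 40 x 40 mm with its top 28 mm above the worktop; the pin stands in its hole with the shoulder on the top. Origin under its centre. A fixed open clear gel tank, 75 mm high with corner posts to 93 mm, stands between the robot, the holder and the jig: the pin has to be carried above it
- red_cap_jar_center (a point): bystander: glass jar with red cap, 44 mm across, 94 mm high; point half-way up
- dropper_center (a point): bystander: brown dropper bottle with black bulb, 27 mm across, 78 mm high; point half-way up
- timer_center (a point): bystander: flat grey-white laboratory timer, 63 x 99 x 20 mm; point at its middle
There are look-alikes about, which are no part of the job. What is shaped like the part that bears dish_center but green or turquoise is not meant.

How it is judged:
By the outcome, as a careful person would: the job done as asked, in the order asked, and still so for the second after the job is handed in, while the arm keeps its last pose, push and grip.
It also fails if it takes over 61 s, if anything falls off the work surface, if the arm or the gripper's body presses on something with over 40 N, if the wrist force passes 120 N, or if a joint passes its speed limit or range.

## Working session

There is one attempt and no reset: what is moved stays moved. The work goes in short steps, Python scripts to look and compute and a tool call to move; the robot and the scene stay as the last step left them, time stands still between calls to the robot, and variables do not carry over. Pictures are saved under pics/ and viewed, about 8 in all and at most 12, crops included, and the job is handed in when it is done.

Besides the shell and the picture viewer there is one more tool, called after "Request:" as name([rows], argument=value, ...), one row to a line, values as JSON. move_arm: Moves the arm, as the interface text tells. Its arguments: {"type":"object","properties":{"deltas":{"type":"array","items":{"type":"array"}},"grip_force":{"type":"number"}},"required":["deltas"]}

```bash
mkdir -p pics
python3 - <<'E'
from workcell import status, read_camera, camera_info
import cv2, numpy as np
for n in ("scene","top"):
    im,d=read_camera(n); np.savez(f"{n}0.npz",im=im,d=d)
    cv2.imwrite(f"pics/{n}0.png",cv2.resize(im[:,:,::-1],(784,588),interpolation=cv2.INTER_CUBIC))
    print(n,camera_info(n))
print(status.read_state())
E
```

```text
scene {'K': array([[500.66464253,   0.        , 281.98674329],
       [  0.        , 500.66464253, 211.79882819],
       [  0.        ,   0.        ,   1.        ]]), 'R': array([[ 0.80968048, -0.58665579, -0.0158903 ],
       [-0.44701121, -0.59895193, -0.66440768],
       [ 0.38026109,  0.54506107, -0.7472014 ]]), 't': array([-0.44674513,  0.23927853,  1.25199207])}
top {'K': array([[469.18751259,   0.        , 274.47665604],
       [  0.        , 469.18751259, 217.24233405],
       [  0.        ,   0.        ,   1.        ]]), 'R': array([[-0.01259436, -0.99991991,  0.00125001],
       [-0.98396388,  0.01217093, -0.17795208],
       [ 0.17792262, -0.00347116, -0.98403836]]), 't': array([-0.06832578,  0.51232877,  1.30329616])}
{'time': 0.1, 'q': array([ 1.08207846e+00,  2.64707226e-01,  1.60523680e+00, -1.54282642e-05,
        1.27373126e+00, -3.69028569e-02]), 'joint_vel': array([-0.00068126,  0.00046333, -0.00483946,  0.00080758, -0.00118032,
        0.00078704]), 'joint_torque': array([ 6.13607535e-04, -5.16705573e+01, -3.68589485e+01,  5.96385303e-05,
        6.33291682e-03, -5.89769547e-05]), 'tool_pos': array([0.29439756, 0.60667185, 0.23006707]), 'tcp_rot': array([-0.70356288, -3.06125528,  0.00316455]), 'wrist_force': array([0.23205666, 0.11330736, 0.53394761]), 'torque': array([-0.00399133,  0.00924508, -0.04372824]), 'width': 1.000571563248687}
```

View pics/scene0.png

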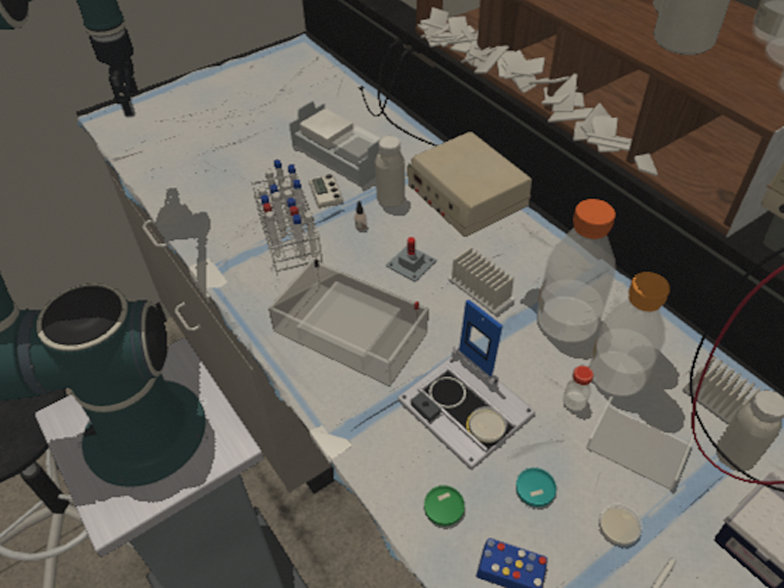

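View pics/top0.png

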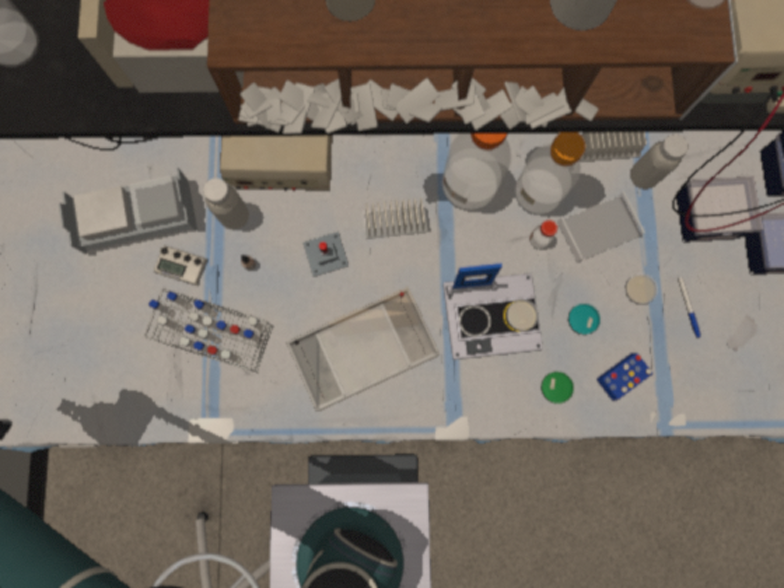

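```bash
cat > h.py <<'E'
import numpy as np, cv2
from workcell import status, read_camera, camera_info
def ray(cam,u,v):
    c=camera_info(cam); R,t=c["R"],c["t"]
    return -R.T@t, R.T@np.linalg.inv(c["K"])@np.array([u,v,1.])
def onplane(cam,u,v,z):
    o,d=ray(cam,u,v); return o+d*(z-o[2])/d[2]
def proj(cam,X):
    c=camera_info(cam); p=c["K"]@(c["R"]@np.asarray(X,float)+c["t"]); return p[:2]/p[2]
def crop(im,u0,v0,w,h,s):
    return cv2.resize(im[v0:v0+h,u0:u0+w,::-1],(w*s,h*s),interpolation=cv2.INTER_CUBIC)
E
python3 - <<'E'
from h import *
t=np.load("top0.npz")["im"]; s=np.load("scene0.npz")["im"]
a=crop(t,312,182,80,75,5)   # jig top
b=crop(t,212,160,40,40,5)
c=crop(s,280,210,110,125,3)[:375]
d=crop(s,272,162,45,40,5)
can=np.zeros((600,740,3),np.uint8)
can[:375,:400]=a; can[:375,402:732]=c
can[385:585,:200]=b; can[385:585,210:435]=d
cv2.imwrite("pics/c1.png",can)
E
```

```text
(no output)
```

View pics/c1.png

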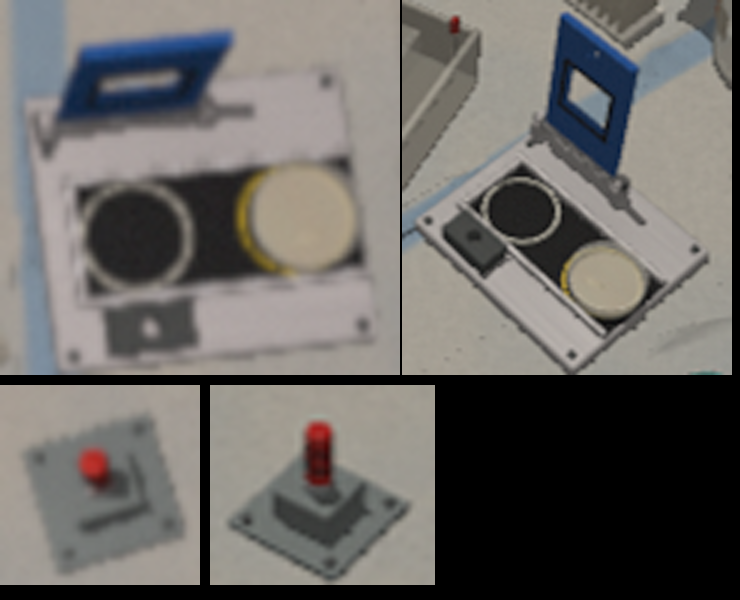

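```bash
cat > fit.py <<'E'
from h import *
from scipy.optimize import least_squares
T=lambda x,y,u0=312,v0=182,s=5:("top",u0+(x+.5)/s-.5,v0+(y+.5)/s-.5)
S=lambda x,y,u0=280,v0=210,s=3:("scene",u0+(x+.5)/s-.5,v0+(y+.5)/s-.5)
C=[(T(136,235),(0,0,.015)),(T(151,328),(-.055,0,.032)),(T(338,70),(1,-.135,.015)),(T(28,100),(1,.055,.015)),
(T(373,340),(-1,-.135,.015)),(T(53,369),(-1,.055,.015)),
(S(119,210),(0,0,.015)),(S(72,237),(-.055,0,.032)),(S(13,222),(-1,.055,.015)),(S(171,371),(-1,-.135,.015)),(S(306,258),(1,-.135,.015))]
def W(p,X):
    x,y,z=X
    if abs(x)==1: x=p[3]+x*.0825
    c,s=np.cos(p[2]),np.sin(p[2]); return np.array([p[0]+c*x-s*y,p[1]+s*x+c*y,z])
def res(p): return np.concatenate([proj(m[0],W(p,X))-np.array(m[1:]) for m,X in C])
r=least_squares(res,[.6,-.2,0,0],loss="soft_l1"); p=r.x
print("jig",p,"yawdeg",np.degrees(p[2])); print(np.round(res(p).reshape(-1,2),1).tolist())
for m in C[:1]+C[6:7]+C[1:2]+C[7:8]: print(m[0][0],onplane(*m[0],m[1][2]))
print("dish start top",onplane(*T(304,217),.031),"scene",onplane(*S(603-402,279),.031),"pred",W(p,(0,-.095,.031)))
print("hole",W(p,(-.055,0,.041)),"seat",W(p,(0,0,.023)))
# pin: handle top centre z=.073 ; shoulder on .028 -> tip .005
for m in (T(93,463-385,212,160,5),S(319-210,428-385,272,162,5)): print("pintop",m[0],onplane(*m,.073))
# lid: edge z via depth
d=np.load("top0.npz")["d"]
for q in ((80,42),(150,38),(225,36),(110,50)):
    m=T(*q);u,v=int(round(m[1])),int(round(m[2]));o,dd=ray(*m);print("lid",o+dd*d[v,u])
d=np.load("scene0.npz")["d"]
for q in ((568-402,22),(600-402,45),(630-402,66)):
    m=S(*q);u,v=int(round(m[1])),int(round(m[2]));o,dd=ray(*m);print("lidS",o+dd*d[v,u])
E
python3 fit.py
```

```text
jig [ 0.47914349 -0.26339604  0.08438026  0.00731939] yawdeg 4.834632561469668
[[0.2, 0.6], [0.3, -0.1], [1.3, -0.5], [-0.3, -0.5], [2.0, 0.6], [1.1, 1.1], [0.0, -0.2], [-0.1, -0.8], [-1.0, -1.4], [-0.9, -0.2], [1.2, -2.1]]
top [ 0.48088645 -0.2628916   0.015     ]
scene [ 0.47869448 -0.26386663  0.015     ]
top [ 0.42410226 -0.26709939  0.032     ]
scene [ 0.42310577 -0.27008047  0.032     ]
dish start top [ 0.4877711  -0.35847355  0.031     ] scene [ 0.48290592 -0.36329575  0.031     ] pred [ 0.48715011 -0.35805804  0.031     ]
hole [ 0.42433918 -0.26803145  0.041     ] seat [ 0.47914349 -0.26339604  0.023     ]
pintop top [0.63044683 0.0506098  0.073     ]
pintop scene [0.63117094 0.0506995  0.073     ]
lid [ 0.60057581 -0.23545197  0.00188447]
lid [ 0.60383526 -0.27841726 -0.00353814]
lid [ 0.56102508 -0.29060245  0.17626748]
lid [ 0.55419969 -0.22998652  0.17640327]
lidS [ 0.55018056 -0.2250227   0.17393534]
lidS [ 0.55031225 -0.26321657  0.1814432 ]
lidS [ 0.55729378 -0.29125732  0.17773536]
```

Request:
move_arm([
  [[0,0,0],[0.4,-0.4,0],-1],
  [[0,0,-0.11],[0.9,-1,0],-1],
])

```text
time: 0.35
tool_pos: [0.3748, 0.5188, 0.2304]
tcp_rot: [-0.968, -2.989, 0.001]
wrist_force: [0.4, 0.8, -0.1]
width: 1.003
```

Request:
move_arm([
  [[0,0,-0.05],[0.5,-0.5,0],-1],
  [[0,0,-0.11],[0.97,-1,0],-1],
])

```text
time: 0.6
tool_pos: [0.4626, 0.4281, 0.2308]
tcp_rot: [-1.223, -2.893, 0.001]
wrist_force: [0.7, 1.2, 0.7]
width: 0.999
```

Request:
move_arm([
  [[0,0,-0.05],[0,-0.5,0],-1],
  [[0,0,-0.11],[0.1,-1,0],-1],
])

```text
time: 0.85
tool_pos: [0.4717, 0.3277, 0.2305]
tcp_rot: [-1.469, -2.776, 0.002]
wrist_force: [0.3, -0.5, 0.9]
width: 1.001
```

Request:
move_arm([
  [[0,0,-0.05],[0,-0.5,0],-1],
  [[0,0,-0.11],[0,-1,0],-1],
])

```text
time: 1.1
tool_pos: [0.4715, 0.2279, 0.2307]
tcp_rot: [-1.703, -2.64, 0.001]
wrist_force: [0.3, 0.2, -0.3]
width: 1.003
```

Request:
move_arm([
  [[0,0,-0.05],[0,-0.5,0],-1],
  [[0,0,-0.11],[0,-1,0],-1],
])

```text
time: 1.35
tool_pos: [0.4713, 0.128, 0.2309]
tcp_rot: [-1.924, -2.483, 0.001]
wrist_force: [0.8, -0.4, 0.1]
width: 0.999
```

Request:
move_arm([
  [[0,0,-0.05],[0,-0.5,0],0],
  [[0,0,-0.11],[0,-1,0],0.5],
])

```text
time: 1.6
tool_pos: [0.4713, 0.0281, 0.231]
tcp_rot: [-2.131, -2.308, 0.0]
wrist_force: [1.0, 0.7, -0.2]
width: 0.604
```

Request:
move_arm([
  [[0,0,0],[0,-0.5,0],0.8],
  [[0,0,0],[0,-1,0],1],
])

```text
time: 1.85
tool_pos: [0.4713, -0.0719, 0.231]
tcp_rot: [-2.128, -2.311, 0.0]
wrist_force: [0.4, 0.7, -0.8]
width: 0.145
```

Request:
move_arm([
  [[0,0,0],[0,-0.5,0],1],
  [[0,0,0],[0,-1,0],1],
])

```text
time: 2.1
tool_pos: [0.4713, -0.1718, 0.2309]
tcp_rot: [-2.128, -2.31, -0.0]
wrist_force: [-0.2, 0.1, 0.0]
width: -0.004
```

Request:
move_arm([
  [[0,0,0],[0,-0.5,0],1],
  [[0,0,0],[0,-1,0],1],
])

```text
time: 2.35
tool_pos: [0.4713, -0.2718, 0.2309]
tcp_rot: [-2.128, -2.31, -0.0]
wrist_force: [1.1, 0.1, 0.4]
width: 0.0
```

Request:
move_arm([
  [[0,0,0],[0.1,-0.5,0],1],
  [[0,0,0],[0.2,-1,0],1],
])

```text
time: 2.6
tool_pos: [0.4916, -0.3718, 0.2307]
tcp_rot: [-2.128, -2.31, -0.0]
wrist_force: [0.9, -0.1, 0.5]
width: 0.002
```

Request:
move_arm([
  [[0,0,0],[0,-0.45,-0.5],1],
  [[0,0,0],[0,-0.45,-1],1],
  [[0,0,0],[0,-0.45,-1],1],
  [[0,0,0],[0,-0.45,-1],1],
])

```text
time: 3.1
tool_pos: [0.4924, -0.4153, 0.1325]
tcp_rot: [2.127, 2.311, 0.0]
wrist_force: [0.4, -0.0, 0.6]
width: -0.006
```

Run:
```python
from h import *
s=status.read_state(); print(s["tool_pos"],s["tcp_rot"],s["width"])
t,_=read_camera("top"); s,_=read_camera("scene")
can=np.zeros((480,790,3),np.uint8)
can[:400,:400]=crop(t,312,182,100,100,4); can[:480,402:786]=crop(s,280,190,128,160,3)
cv2.imwrite("pics/c2.png",can)
```

```text
[ 0.49235705 -0.41532533  0.13248923] [2.12733161e+00 2.31069558e+00 1.61538626e-04] -0.006303241562688509
```

View pics/c2.png

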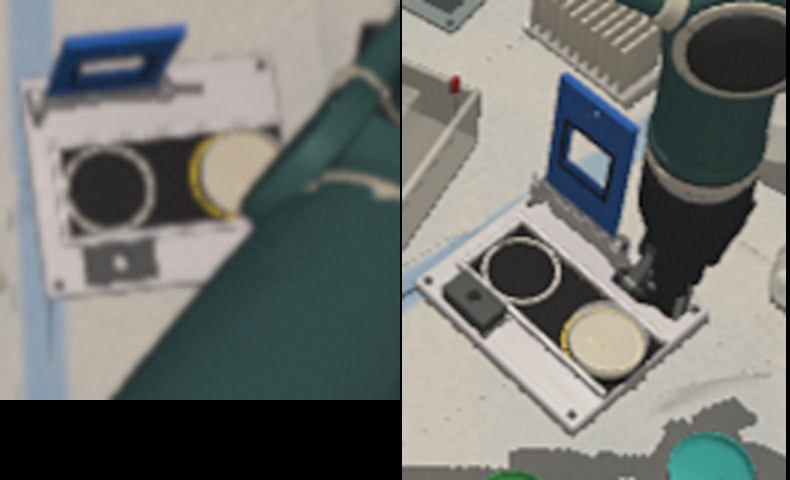

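Request:
move_arm([
  [[0,0,0],[0,0,-0.4],1],
  [[0,0,0],[0,0,-0.8],1],
  [[0,0,0],[0,0,-1.0],1],
])

```text
time: 3.58
tool_pos: [0.4924, -0.415, 0.0316]
tcp_rot: [2.127, 2.311, 0.0]
wrist_force: [0.6, -0.3, -0.4]
width: 0.001
```

Request:
move_arm([
  [[0,0,0],[0,0,-0.1],1],
  [[0,0,0],[-0.01,0.08,-0.1],1],
  [[0,0,0],[-0.013,0.16,-0.1],1],
  [[0,0,0],[-0.02,0.22,-0.1],1],
  [[0,0,0],[-0.025,0.28,-0.1],1],
  [[0,0,0],[-0.028,0.34,-0.1],1],
  [[0,0,0],[-0.034,0.4,-0.1],1],
])

```text
time: 4.45
tool_pos: [0.4886, -0.3751, 0.0215]
tcp_rot: [2.128, 2.311, -0.0]
wrist_force: [0.4, -2.1, 0.8]
width: -0.001
```

Request:
move_arm([
  [[0,0,0],[-0.006,0.07,0],1],
  [[0,0,0],[-0.012,0.14,0],1],
  [[0,0,0],[-0.018,0.21,0],1],
  [[0,0,0],[-0.024,0.28,0],1],
  [[0,0,0],[-0.03,0.35,0],1],
  [[0,0,0],[-0.035,0.42,0],1],
  [[0,0,0],[-0.04,0.48,0],1],
  [[0,0,0],[-0.045,0.54,0],1],
  [[0,0,0],[-0.05,0.58,0],1],
  [[0,0,0],[-0.052,0.62,0],1],
])

```text
time: 5.7
tool_pos: [0.4832, -0.313, 0.0212]
tcp_rot: [-2.128, -2.311, 0.0]
wrist_force: [0.0, -1.4, 0.3]
width: 0.0
```

Request:
move_arm([
  [[0,0,0],[-0.002,0.02,0],1],
  [[0,0,0],[-0.003,0.04,0],1],
])

```text
time: 5.95
tool_pos: [0.4829, -0.3092, 0.0212]
tcp_rot: [-2.128, -2.311, 0.0]
wrist_force: [0.5, -0.8, 0.2]
width: 0.0
```

Request:
move_arm([
  [[0,0,0],[-0.002,0.02,0],1],
  [[0,0,0],[-0.002,0.02,0],1],
])

```text
time: 6.2
tool_pos: [0.4826, -0.307, 0.0211]
tcp_rot: [-2.128, -2.311, -0.0]
wrist_force: [-0.5, 0.1, 0.1]
width: 0.002
```

Request:
move_arm([
  [[0,0,0],[-0.001,0.015,0],1],
  [[0,0,0],[-0.001,0.015,0],1],
])

```text
time: 6.45
tool_pos: [0.4825, -0.3056, 0.0212]
tcp_rot: [-2.128, -2.311, -0.0]
wrist_force: [-0.2, -0.8, 0.2]
width: -0.001
```

Request:
move_arm([
  [[0,0,0],[-0.001,0.015,0],1],
  [[0,0,0],[-0.001,0.015,0],1],
])

```text
time: 6.7
tool_pos: [0.4824, -0.3041, 0.0212]
tcp_rot: [-2.128, -2.311, -0.0]
wrist_force: [1.2, 0.5, 0.3]
width: -0.005
```

Request:
move_arm([
  [[0,0,0],[-0.001,0.015,0],1],
  [[0,0,0],[-0.001,0.015,0],1],
])

```text
time: 6.95
tool_pos: [0.4824, -0.3027, 0.0213]
tcp_rot: [-2.128, -2.311, 0.0]
wrist_force: [-0.1, -0.1, -0.2]
width: 0.004
```

Request:
move_arm([
  [[0,0,0],[-0.001,0.015,0],1],
  [[0,0,0],[-0.001,0.015,0],1],
])

```text
time: 7.2
tool_pos: [0.4831, -0.3024, 0.0219]
tcp_rot: [2.126, 2.309, -0.001]
wrist_force: [0.9, -5.0, 0.7]
width: -0.001
```

Run:
```python
from h import *
t,_=read_camera("top"); s,_=read_camera("scene")
can=np.zeros((480,790,3),np.uint8)
can[:400,:400]=crop(t,312,182,100,100,4); can[:480,402:786]=crop(s,280,190,128,160,3)
cv2.imwrite("pics/c3.png",can)
```

```text
(no output)
```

View pics/c3.png

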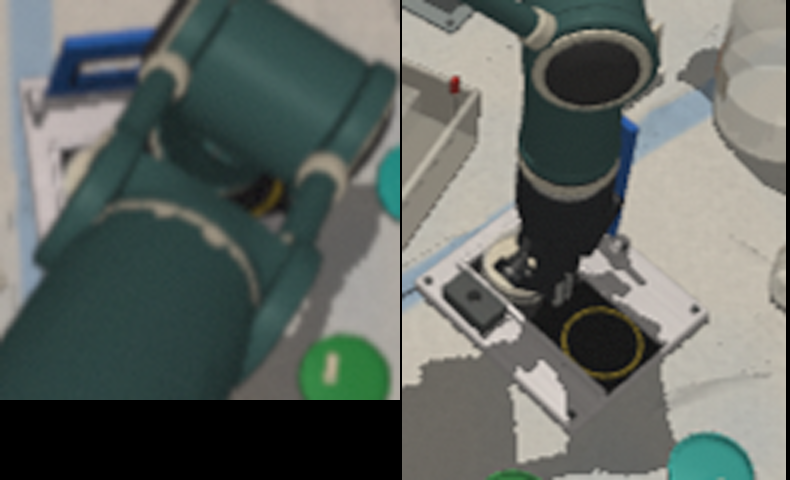

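Run:
```python
from h import *
for n in ("top","scene"):
    d=np.load(n+"0.npz")["d"]; c=camera_info(n); K=c["K"]
    v,u=np.mgrid[:420,:560]; m=d>0
    P=np.stack([(u-K[0,2])/K[0,0]*d,(v-K[1,2])/K[1,1]*d,d],-1)[m]
    X=(P-c["t"])@c["R"]
    q=X[(X[:,0]>.5)&(X[:,0]<.85)&(X[:,1]>-.5)&(X[:,1]<-.1)]
    for z0,z1 in ((.05,.1),(.1,.15),(.15,.2),(.2,.25),(.25,.4)):
        k=q[(q[:,2]>z0)&(q[:,2]<z1)]
        H,_,_=np.histogram2d(k[:,0],k[:,1],bins=[np.arange(.5,.86,.05),np.arange(-.5,-.09,.05)])
        print(n,z0,len(k)); print(H.astype(int)[::-1,::-1]) 
    J=np.array([.4791,-.2634]);c_,s_=np.cos(.0844),np.sin(.0844)
    r=X[:,:2]-J; jx=r@[c_,s_]; jy=r@[-s_,c_]
    k=(jx>.045)&(jx<.11)&(abs(jy)<.035)&(X[:,2]>.07)&(X[:,2]<.2)
    if k.sum(): print("lid fit",k.sum(),np.polyfit(X[k,2],jx[k],1),X[k,2].max(),jx[k].min(),jx[k].max())
```

```text
top 0.05 1054
[[  0   0   0   0   0   0   0   0]
 [  0   0  46   0   0  42   0   0]
 [ 65  16  94  89  17 122  77   2]
 [ 52  13   0   0   0  42  67   0]
 [  0   0   0   0   0  17  72   0]
 [  0   0   7  37   0   0   0   0]
 [ 76   0  55  46   0   0   0   0]]
top 0.1 741
[[  0   0   0   0   0   4   0   0]
 [  0   0  54   0   0  74   0   1]
 [  0   0 104  96  17 163 117  13]
 [  0   0   0   0   0   0   0   0]
 [  0   0   0   0   0   0   0   0]
 [  0   0   7  49   0   0   0   0]
 [  0   0  40   2   0   0   0   0]]
top 0.15 1506
[[  0   0  30   0   2   9   2   0]
 [  0   0 168   3  71 196   5  15]
 [  0   0 156 224  29 168 243  13]
 [  0   0   0   0   0   0   0   0]
 [  0   0   0   0   0   0   0   0]
 [  0   0  57  91   0   0   0   0]
 [  0   0  23   1   0   0   0   0]]
top 0.2 850
[[  0   0   9   0   1   0   0   0]
 [  0   0 223 149  32  77  91   0]
 [  0   0  24 103   0  45  96   0]
 [  0   0   0   0   0   0   0   0]
 [  0   0   0   0   0   0   0   0]
 [  0   0   0   0   0   0   0   0]
 [  0   0   0   0   0   0   0   0]]
top 0.25 458
[[  0   0   0   0   0   0   0   0]
 [  0   0  67 16
[... 991 characters left out ...]
  0   0   0]
 [  0   0  55 164   0   0   0   0]
 [  0   0  66  10   0   0   0   0]]
scene 0.2 1201
[[  0   0   0  20   9   0   0   0]
 [  0   0  69 341 111  21 138   0]
 [  0   0  28 173   1  25 265   0]
 [  0   0   0   0   0   0   0   0]
 [  0   0   0   0   0   0   0   0]
 [  0   0   0   0   0   0   0   0]
 [  0   0   0   0   0   0   0   0]]
scene 0.25 988
[[  0   0  12  63   0   0   0   0]
 [  0   0  97 506   0  41 184   0]
 [  0   0   0  11   0  11  63   0]
 [  0   0   0   0   0   0   0   0]
 [  0   0   0   0   0   0   0   0]
 [  0   0   0   0   0   0   0   0]
 [  0   0   0   0   0   0   0   0]]
lid fit 591 [0.06116791 0.06312281] 0.18090774370946408 0.0643880580645312 0.08197036855116208
```

Request:
move_arm([
  [[0,0,0],[0.005,-0.1,0],1],
  [[0,0,0],[0.02,-0.25,0],1],
  [[0,0,0],[0.02,-0.25,0.5],1],
  [[0,0,0],[0.02,-0.25,1],1],
])

```text
time: 7.8
tool_pos: [0.4834, -0.3264, 0.121]
tcp_rot: [-2.127, -2.307, -0.0]
wrist_force: [0.8, 0.1, 0.2]
width: -0.001
```

Request:
move_arm([
  [[0,0,0],[0,0,0.5],1],
  [[0,0,0],[0,0,1],1],
  [[0,0,0],[0,0,1],1],
])

```text
time: 8.18
tool_pos: [0.4871, -0.3289, 0.2273]
tcp_rot: [2.122, 2.303, 0.002]
wrist_force: [0.1, 0.8, -0.2]
width: -0.004
```

Request:
move_arm([
  [[0,0,0],[0.4,0.3,0],1],
  [[0,0,0],[0.8,0.6,0],1],
  [[0,0,0],[0.98,0.745,0],1],
  [[0,0,0],[0.98,0.745,-0.3],1],
  [[0,0,0],[0.98,0.745,-0.67],1],
  [[0,0,0],[0.98,0.745,-0.67],1],
])

```text
time: 8.93
tool_pos: [0.5787, -0.2506, 0.1492]
tcp_rot: [-2.122, -2.304, 0.005]
wrist_force: [-0.3, 1.0, -0.4]
width: 0.0
```

Request:
move_arm([
  [[0,0,0],[0,0,0.105],1],
  [[0,0,0],[-0.045,-0.004,0.105],1],
  [[0,0,0],[-0.12,-0.01,0.11],1],
  [[0,0,0],[-0.204,-0.017,0.11],1],
  [[0,0,0],[-0.327,-0.028,0.1],1],
  [[0,0,0],[-0.446,-0.038,0.076],1],
])

```text
time: 9.68
tool_pos: [0.5368, -0.2557, 0.162]
tcp_rot: [2.128, 2.311, 0.0]
wrist_force: [1.4, -0.1, 1.0]
width: -0.0
```

Request:
move_arm([
  [[0,0,0],[-0.143,-0.012,-0.09],1],
  [[0,0,0],[-0.257,-0.022,-0.136],1],
  [[0,0,0],[-0.365,-0.031,-0.194],1],
  [[0,0,0],[-0.468,-0.04,-0.262],1],
  [[0,0,0],[-0.562,-0.048,-0.34],1],
  [[0,0,0],[-0.649,-0.055,-0.427],1],
])

```text
time: 10.42
tool_pos: [0.4722, -0.2613, 0.1187]
tcp_rot: [2.128, 2.311, -0.0]
wrist_force: [0.4, -0.5, 0.7]
width: -0.002
```

Run:
```python
from h import *
print(status.read_state()["wrist_force"])
t,_=read_camera("top"); s,_=read_camera("scene")
can=np.zeros((480,790,3),np.uint8)
can[:400,:400]=crop(t,312,182,100,100,4); can[:480,402:786]=crop(s,280,190,128,160,3)
cv2.imwrite("pics/c4.png",can)
```

```text
[ 0.35244918 -0.53013607  0.72054391]
```

View pics/c4.png

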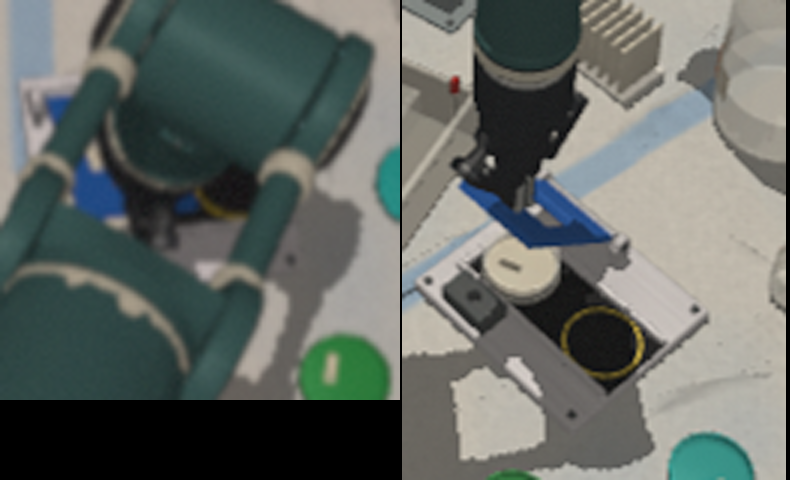

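Request:
move_arm([
  [[0,0,0],[-0.077,-0.006,-0.095],1],
  [[0,0,0],[-0.144,-0.012,-0.198],1],
  [[0,0,0],[-0.2,-0.017,-0.308],1],
  [[0,0,0],[-0.247,-0.021,-0.422],1],
  [[0,0,0],[-0.281,-0.024,-0.539],1],
  [[0,0,0],[-0.304,-0.026,-0.65],1],
  [[0,0,0],[-0.314,-0.026,-0.73],1],
])

```text
time: 11.4
tool_pos: [0.4411, -0.2636, 0.0452]
tcp_rot: [-2.128, -2.31, 0.0]
wrist_force: [-1.3, -0.4, 1.1]
width: -0.006
```

Request:
move_arm([
  [[0,0,0],[0,0,-0.03],1],
  [[0,0,0],[0,0,-0.05],1],
])

```text
time: 11.65
tool_pos: [0.4413, -0.2635, 0.041]
tcp_rot: [-2.128, -2.31, -0.0]
wrist_force: [-2.1, 1.8, 7.2]
width: 0.004
```

Request:
move_arm([
  [[0,0,0],[0,0,-0.015],1],
  [[0,0,0],[0,0,-0.015],1],
])

```text
time: 11.9
tool_pos: [0.4414, -0.2635, 0.0409]
tcp_rot: [-2.127, -2.31, 0.0]
wrist_force: [-3.1, 2.2, 9.9]
width: -0.0
```

Request:
move_arm([
  [[0,0,0],[0,0,0.4],1],
  [[0,0,0],[0,0,0.95],1],
])

```text
time: 12.15
tool_pos: [0.4402, -0.2627, 0.1341]
tcp_rot: [-2.125, -2.308, 0.001]
wrist_force: [0.0, -0.4, -0.5]
width: -0.001
```

Request:
move_arm([
  [[0,0,0],[0,0,0.5],1],
  [[0,0,0],[0,0.2,1],1],
  [[0,0,0],[0,0.5,1],1],
])

```text
time: 12.52
tool_pos: [0.4448, -0.2153, 0.2408]
tcp_rot: [2.122, 2.301, 0.005]
wrist_force: [-0.1, 0.7, -0.5]
width: -0.004
```

Request:
move_arm([
  [[0,0,0],[0.2,0.5,0],-1],
  [[0,0,0],[0.4,1,0],-1],
])

```text
time: 12.78
tool_pos: [0.482, -0.1126, 0.2354]
tcp_rot: [2.129, 2.308, 0.002]
wrist_force: [0.3, 0.2, 0.6]
width: 0.419
```

Request:
move_arm([
  [[0,0,0],[0.3,0.5,0],-1],
  [[0,0,0],[0.6,1,0],-1],
])

```text
time: 13.02
tool_pos: [0.5423, -0.0119, 0.2352]
tcp_rot: [2.127, 2.31, 0.001]
wrist_force: [0.7, -0.2, 0.6]
width: 0.846
```

Request:
move_arm([
  [[0,0,0],[0.4,0.3,0],-1],
  [[0,0,0],[0.89,0.64,0],-1],
  [[0,0,0],[0.89,0.64,0],-1],
])

```text
time: 13.4
tool_pos: [0.6328, 0.053, 0.2335]
tcp_rot: [-2.124, -2.314, -0.001]
wrist_force: [-0.6, -0.3, -0.2]
width: 0.999
```

Run:
```python
from h import *
s=status.read_state(); print(s["tool_pos"],s["tcp_rot"],s["width"])
# refine pin axis from first images: red mask rows
from scipy.optimize import least_squares
M=[]
for n,(u0,v0,w,h) in (("top",(212,160,40,40)),("scene",(272,162,45,40))):
    im=np.load(n+"0.npz")["im"].astype(int)[v0:v0+h,u0:u0+w]
    m=(im[:,:,0]>90)&(im[:,:,0]>2*im[:,:,1])
    v,u=np.nonzero(m); M.append((n,u.mean()+u0,v.mean()+v0)); print(n,m.sum(),M[-1],v.min()+v0,v.max()+v0)
    if n=="scene":
        for z in (.048,.053,.058): print(z,onplane(*M[-1],z))
for z in (.066,.070,.073): print("top",z,onplane(*M[0],z))
# dish & hinge check from now
t,_=read_camera("top"); s,_=read_camera("scene")
can=np.zeros((480,790,3),np.uint8)
can[:400,:400]=crop(t,312,182,100,100,4); can[:480,402:786]=crop(s,280,190,128,160,3)
np.savez("shut.npz",t=t,s=s)
cv2.imwrite("pics/c5.png",can)
```

```text
[0.63277253 0.05300353 0.23346267] [-2.12391838e+00 -2.31385916e+00 -6.32076587e-04] 0.9990669787877766
top 24 ('top', np.float64(230.125), np.float64(175.33333333333334)) 173 178
scene 18 ('scene', np.float64(293.5), np.float64(172.55555555555554)) 170 181
0.048 [0.64106395 0.06338118 0.048     ]
0.053 [0.63794444 0.05922211 0.053     ]
0.058 [0.63482492 0.05506304 0.058     ]
top 0.066 [0.63198535 0.05147323 0.066     ]
top 0.07 [0.63088233 0.05110158 0.07      ]
top 0.073 [0.63005506 0.05082285 0.073     ]
```

View pics/c5.png

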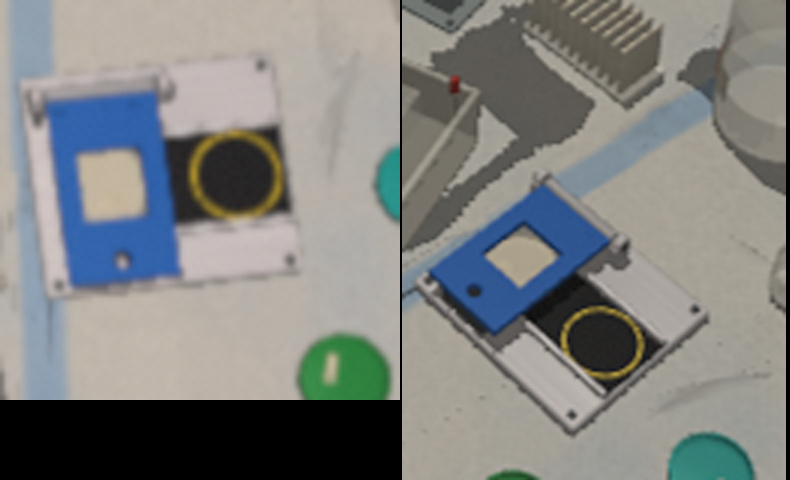

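Request:
move_arm([
  [[0,0,0],[-0.015,-0.02,-0.5],-1],
  [[0,0,0],[-0.015,-0.02,-1],-1],
  [[0,0,0],[-0.015,-0.02,-1],-1],
])

```text
time: 13.88
tool_pos: [0.6237, 0.047, 0.1302]
tcp_rot: [-2.125, -2.304, 0.012]
wrist_force: [-0.3, -0.0, 0.7]
width: 0.999
```

```bash
cat > hole.py <<'E'
from h import *
from scipy.optimize import least_squares
f=np.load("shut.npz"); 
# blue lid region and hole centroid (non-blue blob inside lid near predicted)
for n,k in (("top","t"),("scene","s")):
    im=f[k].astype(int); p=proj(n,[.4243,-.268,.041]); u0,v0=(p-6).round().astype(int)
    blue=im[:,:,2]-im[:,:,0]
    w=blue[v0:v0+13,u0:u0+13]; print(n,p); print(w)
E
python3 hole.py
python3 - <<'E'
from h import *
for m in (("top",312+123.5/4-.5,182+260.5/4-.5),("scene",280+72.5/3-.5,190+290.5/3-.5)): print(m,onplane(*m,.041))
# lid corners z=.041: free-edge corners jig (-.07,+-.04)
T=lambda x,y:onplane("top",312+(x+.5)/4-.5,182+(y+.5)/4-.5,.041)
S=lambda x,y:onplane("scene",280+(x-402+.5)/3-.5,190+(y+.5)/3-.5,.041)
a,b=T(69,286),T(181,274); print("T",a,b,(a+b)/2,np.degrees(np.arctan2(a[0]-b[0],b[1]-a[1])))
a,b=S(430,271),S(494,329); print("S",a,b,(a+b)/2)
E
```

```text
top [342.56176665 246.76420036]
[[123 123 122 122 122 120 122 122 121 122 122 121 122]
 [122 122 123 122 121 122 121 121 122 122 122 122 122]
 [122 123 122 122 118 117 119 119 122 122 124 122 120]
 [122 122 121 114  98  93 101 113 120 123 121 123 122]
 [122 122 116  93  48  27  50  90 116 121 124 124 122]
 [120 121 114  72  14  -4   6  58 111 121 123 122 121]
 [122 122 115  75  16  -4   2  50 108 121 124 122 122]
 [121 121 118  95  43  17  24  71 114 121 121 123 121]
 [121 122 121 116  92  71  75 105 120 121 121 122 119]
 [120 122 122 119 116 110 112 114 117 115 115 109 107]
 [116 115 109 106 101  99  96  90  79  77  73  63  54]
 [ 84  77  65  54  46  43  40  29  18  14  11   7   3]
 [ 22  16   9   4   1   1  -1  -5  -8  -9  -9  -9  -9]]
scene [303.59615774 285.84437848]
[[ 98  97  97  96  97  97  97  96  97  97  97  98 100]
 [ 98  97  97  96  97  95  97  96  98  97  97  97  97]
 [ 97  98  98  98  98  97  97  97  97  98  98  97  98]
 [ 97  96  99  99  99 100  99  98  98  97  97  98  96]
 [ 97  97  98  97  90  81  81  90  96  97  97  96  96]
 [ 98  96  98  87  66  59  60  68  86  96  98  98  97]
 [ 97  97  96  80  45  20  18  34  70  93  97  96  97]
 [100  99  99  74  22  -4  -7   1  64  96  98  98  98]
 [ 91 100  99  92  62  19  18  44  81  99  98  97  96]
 [ 69  88 100  99  93  86  88  90  96  99  97  97  96]
 [ 41  67  89 101  99  99  99  99  98  98  97  96  96]
 [ 13  37  66  90 100  99  97  97  97  98  96  97  98]
 [  0   5  29  64  84  96  99  97  98  98  97  97  97]]
('top', 342.375, 246.625) [ 0.42470577 -0.2674821   0.041     ]
('scene', 303.6666666666667, 286.3333333333333) [ 0.42356952 -0.26923485  0.041     ]
T [ 0.40659249 -0.22832142  0.041     ] [ 0.41416783 -0.30844318  0.041     ] [ 0.41038016 -0.2683823   0.041     ] -174.59886306158077
S [ 0.40557361 -0.23268164  0.041     ] [ 0.41386194 -0.30827     0.041     ] [ 0.40971777 -0.27047582  0.041     ]
```

Run:
```python
from h import *
s=status.read_state(); print(s["tool_pos"],s["tcp_rot"],s["q"],s["time"])
```

```text
[0.6237428  0.04704131 0.13016917] [-2.12476843 -2.30423116  0.0115444 ] [ 3.55412343e-02  2.57564957e-01  1.80595207e+00 -1.69853477e-04
  1.08839323e+00 -4.53747376e-02] 13.875
```

Request:
move_arm([
  [[0,0,0],[0,0,0],-1],
  [[0,0,0],[0,0,0],-1],
])

```text
time: 14.12
tool_pos: [0.631, 0.048, 0.1382]
tcp_rot: [2.126, 2.308, 0.006]
wrist_force: [0.2, 0.6, -0.5]
width: 0.996
```

Request:
move_arm([
  [[0,0,0],[0,0,0],-1],
  [[0,0,0],[0,0,0],-1],
])

```text
time: 14.38
tool_pos: [0.6297, 0.0483, 0.1359]
tcp_rot: [2.127, 2.31, 0.002]
wrist_force: [0.8, -0.8, 0.4]
width: 0.998
```

Request:
move_arm([
  [[0,0,0],[0.01,0.025,-0.2],-1],
  [[0,0,0],[0.01,0.025,-0.4],-1],
  [[0,0,0],[0.01,0.025,-0.6],-1],
  [[0,0,0],[0.01,0.025,-0.8],-1],
  [[0,0,0],[0.01,0.025,-0.95],-1],
  [[0,0,0],[0.01,0.025,-0.97],-1],
  [[0,0,0],[0.01,0.025,-0.97],-1],
])

```text
time: 15.25
tool_pos: [0.6303, 0.0508, 0.0378]
tcp_rot: [2.128, 2.311, 0.0]
wrist_force: [1.0, 0.4, -0.3]
width: 0.999
```

Request:
move_arm([
  [[0,0,0],[0,0,0],0],
  [[0,0,0],[0,0,0],0.5],
  [[0,0,0],[0,0,0],1],
  [[0,0,0],[0,0,0],1],
  [[0,0,0],[0,0,0],1],
  [[0,0,0],[0,0,0],1],
], grip_force=80)

```text
time: 16.0
tool_pos: [0.63, 0.0508, 0.0381]
tcp_rot: [2.128, 2.311, 0.0]
wrist_force: [-2.0, -0.1, 4.3]
width: 0.176
```

Request:
move_arm([
  [[0,0,0],[0,0,0.1],1],
  [[0,0,0],[0,0,0.25],1],
  [[0,0,0],[0,0,0.45],1],
  [[0,0,0],[0,0,0.7],1],
  [[0,0,0],[0,0,0.95],1],
])

```text
time: 16.62
tool_pos: [0.6301, 0.0507, 0.135]
tcp_rot: [2.128, 2.31, 0.001]
wrist_force: [0.8, 0.6, -1.4]
width: 0.176
```

Request:
move_arm([
  [[0,0,0],[0,0,0.3],1],
  [[0,0,0],[0,0,0.6],1],
  [[0,0,0],[0,0,0.6],1],
  [[0,0,0],[0,0,0.6],1],
])

```text
time: 17.12
tool_pos: [0.6294, 0.0508, 0.1925]
tcp_rot: [-2.128, -2.311, 0.001]
wrist_force: [0.0, -0.2, -0.3]
width: 0.183
```

Run:
```python
from h import *
s=status.read_state(); print(s["tool_pos"],s["tcp_rot"],s["width"],s["wrist_force"],s["time"])
t,_=read_camera("top"); s,_=read_camera("scene")
can=np.zeros((480,790,3),np.uint8)
can[:400,:400]=crop(t,190,140,100,100,4); can[:480,402:786]=crop(s,230,80,128,160,3)
cv2.imwrite("pics/c6.png",can)
```

```text
[0.62944591 0.05075245 0.19251577] [-2.12795087e+00 -2.31072422e+00  5.16901592e-04] 0.18270293514553976 [ 0.04710902 -0.15943623 -0.34707132] 17.125
```

View pics/c6.png

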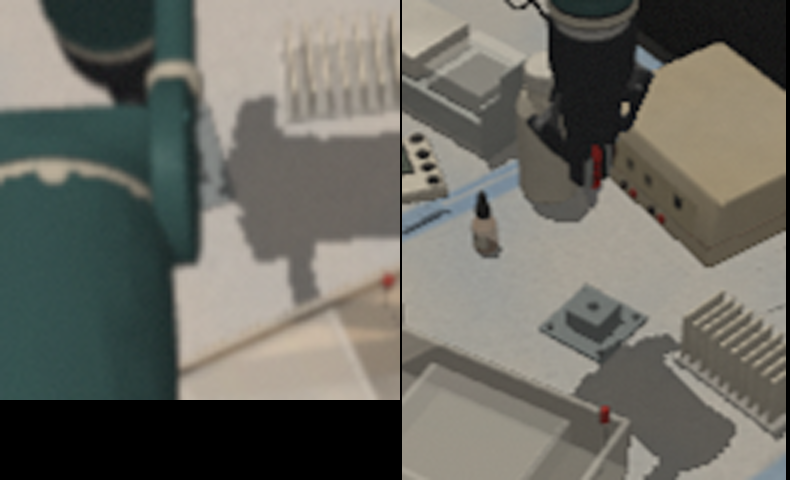

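Run:
```python
from h import *
s,_=read_camera("scene"); 
print(onplane("scene",230+(593-402+.5)/3-.5,80+(306+.5)/3-.5,.028))
p=proj("scene",[.6308,.051,.028]); print(p); u,v=p.round().astype(int); print(s[v-4:v+5,u-4:u+5].sum(2))
```

```text
[0.62967013 0.04893973 0.028     ]
[293.22342069 181.11693445]
[[351 334 331 338 345 347 354 395 456]
 [337 343 341 344 342 342 345 348 381]
 [340 343 343 341 344 345 342 342 343]
 [348 348 344 323 305 300 326 346 346]
 [344 349 304 238 217 208 283 338 341]
 [342 349 299 211 175 171 248 327 344]
 [344 347 341 306 262 256 308 341 349]
 [348 347 349 346 328 329 337 348 350]
 [299 338 348 345 344 340 340 347 336]]
```

Request:
move_arm([
  [[0,0,0],[-0.1,-0.25,0.1],1],
  [[0,0,0],[-0.3,-0.6,0.1],1],
  [[0,0,0],[-0.5,-1,0.1],1],
])

```text
time: 17.65
tool_pos: [0.5788, -0.0497, 0.2013]
tcp_rot: [-2.126, -2.311, 0.002]
wrist_force: [-0.1, 0.7, -0.5]
width: 0.181
```

Request:
move_arm([
  [[0,0,0],[-0.3,-0.5,0],1],
  [[0,0,0],[-0.6,-1,0],1],
])

```text
time: 17.9
tool_pos: [0.5184, -0.1502, 0.2013]
tcp_rot: [-2.126, -2.31, 0.002]
wrist_force: [0.3, -0.1, -0.3]
width: 0.176
```

Request:
move_arm([
  [[0,0,0],[-0.3,-0.4,0],1],
  [[0,0,0],[-0.6,-0.75,0],1],
  [[0,0,0],[-0.8,-0.95,0],1],
  [[0,0,0],[-0.86,-1,0],1],
])

```text
time: 18.4
tool_pos: [0.4323, -0.2499, 0.2015]
tcp_rot: [-2.13, -2.307, 0.001]
wrist_force: [0.3, 0.5, -0.6]
width: 0.178
```

Request:
move_arm([
  [[0,0,0],[-0.05,-0.1,0],1],
  [[0,0,0],[-0.1,-0.19,0],1],
  [[0,0,0],[-0.1,-0.19,0],1],
  [[0,0,0],[-0.1,-0.19,0],1],
])

```text
time: 18.9
tool_pos: [0.4243, -0.2679, 0.2027]
tcp_rot: [-2.128, -2.311, -0.0]
wrist_force: [-0.6, 0.1, -0.4]
width: 0.173
```

Request:
move_arm([
  [[0,0,0],[0,0,-0.2],1],
  [[0,0,0],[0,0,-0.4],1],
  [[0,0,0],[0,0,-0.6],1],
  [[0,0,0],[0,0,-0.8],1],
  [[0,0,0],[0,0,-0.95],1],
  [[0,0,0],[0,0,-1],1],
])

```text
time: 19.65
tool_pos: [0.4236, -0.2676, 0.1016]
tcp_rot: [-2.127, -2.31, 0.0]
wrist_force: [0.2, -0.3, -0.9]
width: 0.176
```

Request:
move_arm([
  [[0,0,0],[0,0,-0.1],1],
  [[0,0,0],[0,0,-0.15],1],
  [[0,0,0],[0,0,-0.15],1],
])

```text
time: 20.02
tool_pos: [0.4238, -0.2682, 0.0875]
tcp_rot: [-2.128, -2.31, 0.0]
wrist_force: [-0.1, -0.0, -0.8]
width: 0.177
```

Run:
```python
from h import *
s=status.read_state(); print(s["tool_pos"],s["tcp_rot"],s["width"],s["wrist_force"],s["time"])
t,_=read_camera("top"); s,_=read_camera("scene")
cv2.imwrite("pics/c7.png",crop(s,270,240,80,80,7))
```

```text
[ 0.42379869 -0.268158    0.08746275] [-2.12793040e+00 -2.31049138e+00  9.76813550e-05] 0.17716884331616956 [-0.09920607 -0.00697477 -0.76461973] 20.025
```

View pics/c7.png

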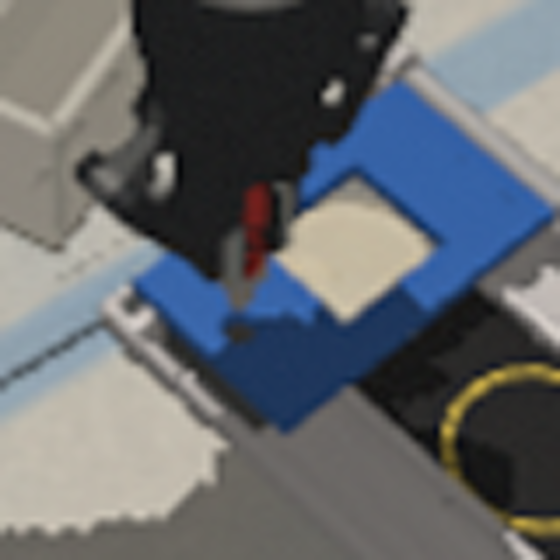

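Request:
move_arm([
  [[0,0,0],[0,0,-0.05],1],
  [[0,0,0],[0,0,-0.1],1],
  [[0,0,0],[0,0,-0.15],1],
  [[0,0,0],[0,0,-0.18],1],
  [[0,0,0],[0,0,-0.18],1],
])

```text
time: 20.75
tool_pos: [0.4237, -0.268, 0.0692]
tcp_rot: [-2.128, -2.31, 0.0]
wrist_force: [-0.5, -0.1, -0.8]
width: 0.175
```

Tip about 5 mm into the lid hole, no contact force. Continuing.

Request:
move_arm([
  [[0,0,0],[0,0,-0.03],1],
  [[0,0,0],[0,0,-0.06],1],
  [[0,0,0],[0,0,-0.06],1],
])

```text
time: 21.12
tool_pos: [0.4237, -0.2681, 0.0634]
tcp_rot: [-2.128, -2.31, 0.0]
wrist_force: [-0.1, -0.6, -0.1]
width: 0.175
```

Request:
move_arm([
  [[0,0,0],[0,0,-0.03],1],
  [[0,0,0],[0,0,-0.05],1],
  [[0,0,0],[0,0,-0.05],1],
])

```text
time: 21.5
tool_pos: [0.4238, -0.2681, 0.0584]
tcp_rot: [-2.128, -2.311, 0.0]
wrist_force: [-0.4, -0.7, -0.2]
width: 0.179
```

Request:
move_arm([
  [[0,0,0],[0,0,-0.03],1],
  [[0,0,0],[0,0,-0.05],1],
  [[0,0,0],[0,0,-0.06],1],
  [[0,0,0],[0,0,-0.06],1],
], grip_force=100)

```text
time: 22.0
tool_pos: [0.4238, -0.2682, 0.0525]
tcp_rot: [-2.128, -2.311, 0.0]
wrist_force: [0.6, -0.2, -0.7]
width: 0.17
```

Request:
move_arm([
  [[0,0,0],[0,0,-0.015],1],
  [[0,0,0],[0,0,-0.015],1],
])

```text
time: 22.25
tool_pos: [0.4239, -0.2682, 0.0511]
tcp_rot: [-2.128, -2.311, 0.0]
wrist_force: [0.1, 0.5, -0.1]
width: 0.172
```

Request:
move_arm([
  [[0,0,0],[0,0,-0.015],1],
  [[0,0,0],[0,0,-0.015],1],
])

```text
time: 22.5
tool_pos: [0.4241, -0.2684, 0.0502]
tcp_rot: [2.128, 2.311, -0.0]
wrist_force: [-0.8, 1.7, 3.4]
width: 0.172
```

Request:
move_arm([
  [[0,0,0],[0,0,-0.015],1],
  [[0,0,0],[0,0,-0.015],1],
])

```text
time: 22.75
tool_pos: [0.4242, -0.2685, 0.05]
tcp_rot: [2.128, 2.311, -0.0]
wrist_force: [-4.5, 3.1, 14.4]
width: 0.172
```

Request:
move_arm([
  [[0,0,0],[0,0,0],1],
  [[0,0,0],[0,0,0],1],
  [[0,0,0],[0,0,0],1],
  [[0,0,0],[0,0,0],1],
])

```text
time: 23.25
tool_pos: [0.4242, -0.2685, 0.05]
tcp_rot: [2.128, 2.311, -0.0]
wrist_force: [-5.0, 3.7, 13.6]
width: 0.17
```

Run:
```python
from h import *
s,_=read_camera("scene"); print(status.read_state()["wrist_force"])
can=np.zeros((480,790,3),np.uint8)
can[:,:390]=crop(s,270,230,78,96,5); can[:420,392:788]=cv2.resize(s[:,:,::-1],(560,420))[:,120:516]
cv2.imwrite("pics/c8.png",can)
```

```text
[-3.95843098  3.33643959 13.26373398]
```

View pics/c8.png

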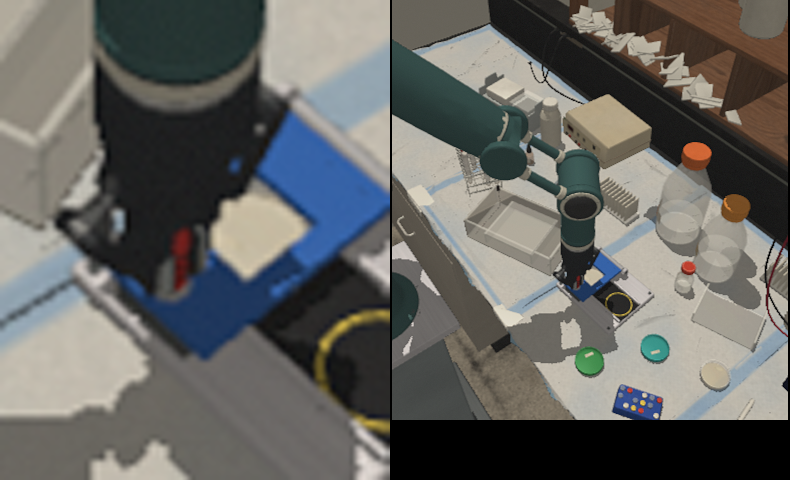

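```bash
python3 -c "
from workcell import order,status
print(order.finish_job()); s=status.read_state(); print(s['time'],s['wrist_force'],s['tool_pos'],s['width'])"
```

```text
the job is handed in; nothing more can be done
None
the job is handed in; nothing more can be done
```

The job is handed in at about 23 s of the 61 s allowed, with the gripper still holding the pin and pressing it down.

- **Dish:** I pushed it along the channel with the closed fingers until it met the end stop. The push force rose to about 5 N there. It was never lifted.
- **Lid:** I swung it shut from behind. It came to rest with its top at z = 41 mm under about 10 N, and the later pictures show it level with the dish filling the window.
- **Pin:** I took it from the holder and lowered it into the hole. There was almost no force until the shoulder met the lid, with the TCP at z = 50 mm; I expected 51 mm.
- **Last checks:** The downward force was steady at 13 to 14 N, with about 5 to 6 N sideways, which suggests the grip is slightly off centre. Grip opening was 0.17. The last picture shows the shoulder on the lid. The arm never came near the jar, the dropper bottle or the timer. The jar is in its place in that picture; I did not check the other two.
- **Not checked directly:** I did not measure the dish's final position under the lid, only the contact at the stop and its view through the window. The two cameras disagreed by about 1 to 2 mm on the hole's position, and I used the mean.

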